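# Gauge two brass sleeves on a stepped pin and sort them

## Robot

A 7-joint arm with a two-finger parallel gripper is mounted at the origin on the work surface. World frame = base frame: x ahead of the robot, y to its left, z up, the work surface at z = 0. Lengths are in mm, angles in rad, forces in N, time in s.
With the tool pointing down it reaches from about 350 to 900 mm from the base axis. Payload 7.2 kg.
Tool frame: the origin (TCP) lies at the very end of the fingers, on their centre line; the grasp point (between the pads) lies 19 mm behind it; z points along the fingers, y is the line along which they close (so a half turn about z gives the same grasp; the last joint's range is limited). The gripper opens to 88 mm and grips with 3 to 60 N. Pads are 20 mm wide; open, the fingers measure 115 mm over their backs; the gripper's body (75 mm by 178 mm) begins 61 mm behind the grasp point.
Start: joints at [-1.352, 0.411, -0.013, 1.596, 0.006, 1.134, -0.082], TCP at [176.812, 599.472, 222.653] pointing down, gripper open.
Joint ranges: [-2.95, 2.95], [-0.29, 1.99], [-1.47, 1.44], [0.14, 2.54], [-1.03, 4.17], [0.13, 1.85], [-2.86, 2.86]. Speed limits (rad/s): [2.39, 2.39, 3.01, 3.01, 3.14, 3.14, 3.14].

## Interface

Orientations are given as a unit quaternion [x, y, z, w].
In Python, from rig import manip gives the robot as it stands.
- The arm moves only by the tool jog_arm, never from a script. Its argument "deltas" is a list of rows, each a list of 6 numbers: the shift along the tool's x, y, z in cm, then the turn, a rotation vector about the tool's x, y, z in degrees. A call has 1 to 12 rows; each row shifts and turns the commanded pose from where the row before left it, along the tool's axes as they then stand; what a row does not reach is not made up. A row lasts 1/12 s, in which the tool goes at most 41.7 mm and 7.16 degrees, less where a joint would pass 70% of its speed; a pose out of reach is approached as far as the arm can. A call with a gripper value outside its range is refused whole. "grip" is the finger opening in cm, from 0 to 8.78, set as the call begins (left out, the last holds). The fingers move at their own pace and stop on an object; "grip_force" is the grip in N (left out, the last holds). Time passes only in rows, so rows that do not move let the fingers close. It gives the time, the measured TCP pose, the force, the opening and the grip force at its end, in the units of the state.
- manip.get_state(): the state, without advancing time (a new reading comes with each control period).
- manip.snapshot(name): name is "scene" or "side" or "wrist"; returns a dict with "pixels" (480x640x3 uint8, red, green, blue), "z_map" (480x640 float32, mm along the optical axis (not along the pixel's ray), 0 where there is no reading), "fx", "fy", "cx", "cy" (pixels), "k1" (the pictures are not rectified: a ray, as slopes to the right and down, at radius r is drawn at 1 + k1 r^2 times it, then the intrinsics apply), "R" (3x3) and "t" (3): a world point X has camera coordinates R X + t. Camera axes: x right, y down, z forward; pixel columns grow to the right and rows downward; lengths in mm; the calibration is good to about 2 mm. A picture is of the moment at which its call begins.
- manip.close_job(): hands the job in; it is judged then, once.
The state is a dict: "clock": time; "joints": joint angles; "dq": joint speeds; "joint_torque": joint torques, N m; "tool_pos": TCP position; "tool_rot": TCP orientation; "ft_force": force on the tool from outside, world axes, zero at the start; "ft_torque": the same for the moment, N m; "gripper_width": opening from 0.0 (shut) to 1.0 (fully open); "gripper_force": force on a finger pad.
Only numpy, scipy, OpenCV 4.12 (cv2) and the standard library are available. Lean on these libraries where they do the work, as an engineer would, in place of code of your own. Each camera call takes 0.05 s, during which the arm holds its last target. There are 200 camera calls.

## Task

Test the two loose brass sleeves that stand on the blue mat between the robot and the gauge, one after the other, in either order. Slide a sleeve gently down over the stepped gauge pin as far as it goes, without forcing it; then lift it off and stand it upright in the green tray if it went all the way down to the black base, or in the red tray if it stopped at the pin's step, before you take the next one. Leave everything else where it is, including the sleeves already sorted in the trays.

Things in the scene. Friction and masses are not known exactly. Their poses are not given: they have to be found in the camera images.
- sleeve_1: loose brass sleeve (plain tube) to be tested, standing upright: 40 mm outside diameter, 45 mm tall, bore either larger or smaller than the thick part of the gauge pin (which one is not told); origin: centre of its lower end, z along its axis
- sleeve_2: loose brass sleeve (plain tube) to be tested, standing upright: 40 mm outside diameter, 45 mm tall, bore either larger or smaller than the thick part of the gauge pin (which one is not told); origin: centre of its lower end, z along its axis
- gauge: fixed stepped gauge: black base 90 x 90 x 20 mm, upright steel pin at its centre; origin: centre of its underside. Heights: base top 20 mm; thick part, 23.4 mm diameter, 20 to 55 mm; step at 55; thin pilot, 17.4 mm diameter, 55 to 77, the last 8 mm tapering to 8. Every sleeve fits the pilot (2 mm play or more all round); a good one goes on to the base (1.8 mm play); a bad one stops at the step
- gauge_tip (a point): top of the pilot, on the pin's axis, 77 mm above the work surface
- tray_green: green open tray, fixed, outside 160 x 130 x 30 mm high, walls and floor 5 mm thick; origin: centre of its underside, x along its 160 mm side; an already sorted sleeve stands in its +x half, about 45 mm from the tray's centre, so its -x half is free. For sleeves that pass
- tray_red: red open tray, fixed, outside 160 x 130 x 30 mm high, walls and floor 5 mm thick; origin: centre of its underside, x along its 160 mm side; an already sorted sleeve stands in its +x half, about 45 mm from the tray's centre, so its -x half is free. For sleeves that fail
- kept_sleeve: sleeve already sorted, standing in the green tray, same outside size; origin: centre of its lower end; to be left alone
- scrap_sleeve: sleeve already sorted, standing in the red tray, same outside size; origin: centre of its lower end; to be left alone
- pliers: pliers with red grips lying on the bench, 160 x 75 x 16 mm; origin near the pivot, on the underside; to be left alone
- screwdriver: screwdriver lying on the bench; origin on the underside, along its length; to be left alone
- flux_jar: small amber jar with black cap, 44 mm diameter, 45 mm tall; origin: centre of the underside; to be left alone
- spool: grey empty wire spool, 54 mm diameter, 38 mm tall; origin: centre of the underside; to be left alone
Not all that is in view belongs to the job. Leave any turquoise look-alike of the sleeve_1 alone. What is shaped like the sleeve_2 but pink is not meant.

How it is judged:
By the outcome, as a careful person would: the job done as asked, in the order asked, and still so for the second after the job is handed in, with the robot touching nothing.
It also fails if it takes over 67 s, if anything falls off the work surface, if the arm or the gripper's body presses on something with over 40 N, if the wrist force passes 120 N, or if a joint passes its speed limit or range.

## Working session

There is one attempt and no reset: what is moved stays moved. The work goes in short steps, Python scripts to look and compute and a tool call to move; the robot and the scene stay as the last step left them, time stands still between calls to the robot, and variables do not carry over. Pictures are saved under pics/ and viewed, at most 10 in all, crops included, and the job is handed in when it is done.

Besides the shell and the picture viewer there is one more tool, called after "Call:" as name([rows], argument=value, ...), one row to a line, values as JSON. jog_arm: Moves the arm, as the interface text tells. Its arguments: {"type":"object","properties":{"deltas":{"type":"array"},"grip":{"type":"number"},"grip_force":{"type":"number"}},"required":["deltas"]}

```bash
mkdir -p pics; cat > h.py <<'E'
import numpy as np, cv2
from rig import manip
def pts(s):
    h,w=s["z_map"].shape
    u,v=np.meshgrid(np.arange(w),np.arange(h))
    K=np.array([[s["fx"],0,s["cx"]],[0,s["fy"],s["cy"]],[0,0,1.]])
    p=cv2.undistortPoints(np.stack([u,v],-1).reshape(-1,1,2).astype(np.float64),K,np.array([s["k1"],0,0,0.])).reshape(h,w,2)
    z=s["z_map"].astype(float)
    c=np.dstack([p[...,0]*z,p[...,1]*z,z])
    R=np.array(s["R"]);t=np.array(s["t"])
    W=(c-t)@R
    W[z<=0]=np.nan
    return W
def save(s,n): cv2.imwrite("pics/"+n+".png",cv2.cvtColor(s["pixels"],cv2.COLOR_RGB2BGR))
E
python3 - <<'E'
from h import *
for n in ["scene","side"]:
    s=manip.snapshot(n); save(s,n+"0"); np.savez("/tmp/"+n+".npz",**s)
    print(n,s["fx"],s["k1"],-np.array(s["R"]).T@s["t"])
s=manip.get_state();print(s)
E
```

```text
scene 454.295381921994 0.027668354373365397 [1227.37706232 -278.7392582   697.28998802]
side 449.76389680731523 -0.09678197178100033 [247.96144363 438.22765754 727.13292109]
{'clock': 0.1, 'joints': array([-1.35219274,  0.41180241, -0.01270361,  1.59691351,  0.00556426,
        1.13430431, -0.08218512]), 'dq': array([ 2.19823117e-04, -2.90646815e-03, -5.38932914e-04, -1.28031469e-03,
        4.69573183e-04,  8.26054508e-04,  1.29185968e-05]), 'joint_torque': array([ 2.07917648e-03, -5.89093924e+01,  6.43473789e-01, -2.91707361e+01,
       -5.38605836e-02,  1.44657356e-02,  4.12819884e-05]), 'tool_pos': array([176.71112486, 599.04532403, 221.92328497]), 'tool_rot': array([ 1.42902851e-01,  9.89736475e-01, -6.93271726e-04, -6.52205763e-05]), 'ft_force': array([ 1.20069012, -0.20808928,  0.12327872]), 'ft_torque': array([ 0.0119444 , -0.00420464, -0.01033735]), 'gripper_force': 0.0, 'gripper_width': 0.9990208162657943}
```

View pics/scene0.png

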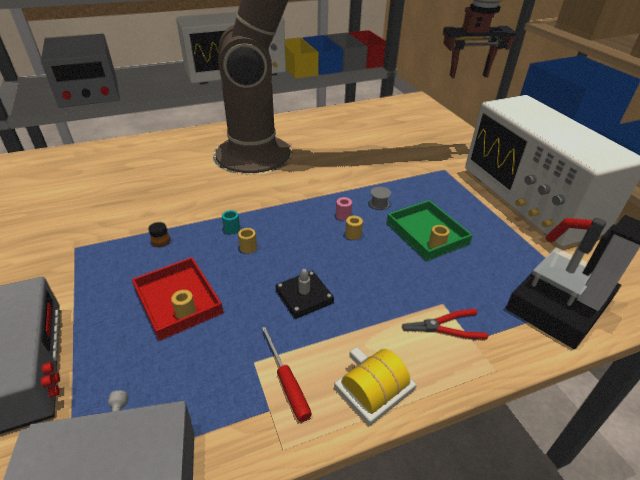

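View pics/side0.png

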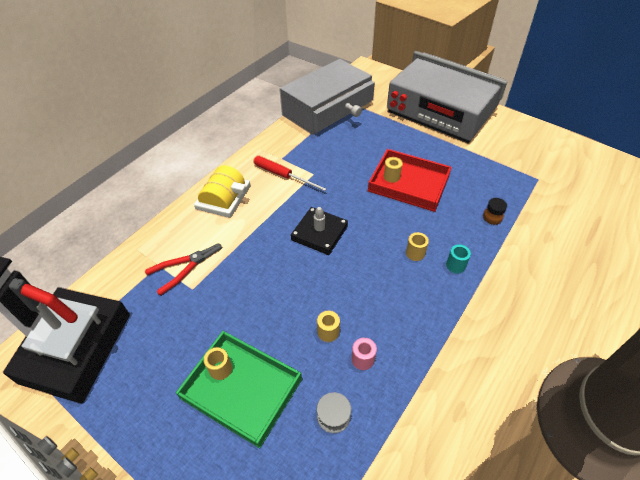

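The scene view shows the loose sleeves at about (247,240) and (354,227), with the gauge pin at (304,280). The red tray is at (178,297) and the green tray at (428,229). In the side view the sleeves are at (417,247) and (328,327), and the pin is at (319,220).

```bash
cat > m.py <<'E'
from h import *
from scipy.optimize import least_squares
def circ(P,r=None):
    f=lambda q: np.hypot(P[:,0]-q[0],P[:,1]-q[1])-(q[2] if r is None else r)
    x0=np.r_[P[:,:2].mean(0),18]; return least_squares(f,x0,loss="soft_l1",f_scale=1).x
def blobs(s,W):
    hsv=cv2.cvtColor(s["pixels"],cv2.COLOR_RGB2HSV); H,S,V=cv2.split(hsv); z=W[...,2]
    near=(np.abs(W[...,0]-550)<400)
    br=((H>12)&(H<32)&(S>110)&(z>10)&(z<60)&near).astype(np.uint8)
    n,l,st,c=cv2.connectedComponentsWithStats(br)
    for i in range(1,n):
        if st[i,4]>120: yield i,l==i,c[i],st[i,4]
E
python3 - <<'E'
from m import *
for n in ["scene","side"]:
    s=dict(np.load(f"/tmp/{n}.npz")); W=pts(s); z=W[...,2]
    print(n)
    for i,m,c,a in blobs(s,W):
        P=W[m]; zt=np.percentile(P[:,2],97); Q=P[(P[:,2]>zt-2.5)]
        O=P[(P[:,2]<zt-6)]
        print("brass",c.round(),a,"ztop",zt.round(1),"topbbox",((Q.min(0)+Q.max(0))/2).round(1),np.ptp(Q,0).round(1),"circ",circ(Q).round(1))
    H,S,V=cv2.split(cv2.cvtColor(s["pixels"],cv2.COLOR_RGB2HSV))
    for nm,m in [("green",(H>50)&(H<75)&(S>120)),("red",((H<6)|(H>174))&(S>150))]:
        m=m&(z>-5)&(z<40); k,l,st,c=cv2.connectedComponentsWithStats(m.astype(np.uint8)); j=1+st[1:,4].argmax()
        P=W[(l==j)]; Q=P[(P[:,2]>25)]; 
        print(nm,c[j].round(),cv2.minAreaRect(Q[:,:2].astype(np.float32)),np.percentile(Q[:,2],95))
        r=cv2.minAreaRect(P[:,:2].astype(np.float32));print(r)
    g=(304,285) if n=="scene" else (320,228)
    m=np.zeros(z.shape,bool); m[g[1]-45:g[1]+45,g[0]-45:g[0]+45]=1
    P=W[m&(V<75)&(z>12)&(z<27)]; print("base",cv2.minAreaRect(P[:,:2].astype(np.float32)),np.median(P[:,2]))
    P=W[m&(z>58)&(z<85)]; print("pilot",np.median(P,0),circ(P,8.7),P[:,2].max())
    P=W[m&(z>28)&(z<53)]; print("thick",np.median(P,0),circ(P,11.7))
E
```

```text
scene
brass [354. 226.] 305 ztop 47.6 topbbox [468.9 119.3  47.5] [39.2 37.5  4.5] circ [469.5 119.2  15.6]
brass [438. 235.] 333 ztop 52.5 topbbox [576.4 286.8  51.8] [36.8 37.9  3.6] circ [576.2 286.2  16.8]
brass [247. 239.] 339 ztop 47.4 topbbox [ 427.6 -129.3   47.1] [38.1 36.6  4.4] circ [ 427.8 -128.7   16.3]
brass [183. 303.] 498 ztop 52.5 topbbox [ 579.5 -294.9   51.9] [40.3 36.5  3.6] circ [ 579.8 -294.6   15.5]
brass [377. 380.] 2360 ztop 59.7 topbbox [864.5 -21.4  58.6] [56.8 91.4  2.8] circ [788.9 -45.5  83.1]
green [427. 229.] ((525.50390625, 290.71429443359375), (162.43930053710938, 131.3330841064453), 6.797050476074219) 32.50295866140175
((526.134033203125, 290.32489013671875), (163.4253692626953, 132.83645629882812), 7.0777788162231445)
red [176. 296.] ((536.7850341796875, -304.9158935546875), (164.70892333984375, 130.66993713378906), 10.994032859802246) 32.522978384152616
((522.4004516601562, -307.71044921875), (195.43614196777344, 130.66993713378906), 10.994032859802246)
base ((619.163818359375, -60.91701126098633), (89.51522064208984, 89.83187103271484), 8.3857650
[... 1160 characters left out ...]
39062), 6.449297904968262) 31.338926119961492
((522.6312866210938, 294.7880859375), (160.45596313476562, 130.3433380126953), 6.5032758712768555)
red [412. 181.] ((533.1195068359375, -302.6172790527344), (160.12252807617188, 132.9688720703125), 11.07795238494873) 31.363717673476675
((540.9552612304688, -317.6046142578125), (169.57289123535156, 168.1131134033203), 10.726229667663574)
base ((615.1162109375, -57.65308380126953), (90.31779479980469, 92.69313049316406), 8.361276626586914) 19.386583063845748
pilot [612.40034986 -54.20850075  69.77948808] [616.71920922 -59.51155009  18.        ] 78.30631853240497
thick [609.50872882 -49.4571701   41.14712679] [615.97452247 -58.7587784   18.        ]
```

```bash
cat >> h.py <<'E'
from scipy.spatial.transform import Rotation as Ro
def go(target,yaw=None):
    """tool-frame shift in cm to target; yaw = world angle (deg) of closing axis; turn about tool z"""
    s=manip.get_state(); R=Ro.from_quat(s["tool_rot"]); d=R.inv().apply(np.array(target)-s["tool_pos"])/10
    y=R.as_matrix()[:,1]; a=np.degrees(np.arctan2(y[1],y[0])); t=None
    if yaw is not None: t=round((-(yaw-a)+90)%180-90,1)
    tilt=R.inv().apply([0,0,-1])
    print("t",round(s["clock"],2),"pos",s["tool_pos"].round(1),"yaw",a.round(1),"tilt err",np.degrees(np.cross([0,0,1],tilt)).round(2),"shift cm",d.round(2),"turn z",t,"F",s["ft_force"].round(1),"w",round(s["gripper_width"]*87.8,1))
E
python3 - <<'E'
from h import *
for n in ["scene","side"]:
    s=dict(np.load(f"/tmp/{n}.npz")); W=pts(s); z=W[...,2]
    H,S,V=cv2.split(cv2.cvtColor(s["pixels"],cv2.COLOR_RGB2HSV))
    for nm,m in [("teal",(H>80)&(H<95)&(S>120)),("pink",(H>160)&(H<176)&(S>60)&(V>120))]:
        m=m&(z>10)&(z<60)&(W[...,0]<600); k,l,st,c=cv2.connectedComponentsWithStats(m.astype(np.uint8)); j=1+st[1:,4].argmax()
        P=W[l==j]; Q=P[P[:,2]>np.percentile(P[:,2],97)-3]; print(n,nm,c[j].round(),((Q.min(0)+Q.max(0))/2).round(1),np.ptp(Q,0).round())
go([467,122,200],90)
E
```

```text
scene teal [230. 221.] [ 347.  -149.    46.7] [36. 37.  5.]
scene pink [344. 202.] [391.4 128.2  48.1] [37. 33.  4.]
side teal [458. 257.] [ 342.5 -144.1   45.1] [37. 38.  4.]
side pink [364. 352.] [387.4 132.2  45.9] [38. 38.  4.]
t 0.1 pos [176.7 599.  221.9] yaw 73.6 tilt err [-0.08  0.    0.  ] shift cm [-41.34 -37.54   2.25] turn z -16.4 F [ 1.2 -0.2  0.1] w 87.7
```

Call:
jog_arm([
  [0, 0, 0, 0, 0, -4.1],
  [0, 0, 0, 0, 0, -4.1],
  [0, 0, 0, 0, 0, -4.1],
  [0, 0, 0, 0, 0, -4.1],
  [-1, -1.65, 0.1, 0, 0, 0],
  [-1.8, -2.95, 0.15, 0, 0, 0],
  [-1.8, -2.95, 0.15, 0, 0, 0],
  [-1.8, -2.95, 0.15, 0, 0, 0],
  [-1.8, -2.95, 0.15, 0, 0, 0],
  [-1.8, -2.95, 0.15, 0, 0, 0],
  [-1.8, -2.95, 0.15, 0, 0, 0],
  [-1.8, -2.95, 0.15, 0, 0, 0],
])

```text
clock: 1.1
tool_pos: [313.2, 374.6, 210.9]
tool_rot: [0.0, 1.0, -0.0, -0.0]
ft_force: [0.1, 0.1, 0.7]
gripper_width: 0.997
gripper_force: 0.0
```

Call:
jog_arm([
  [-1.8, -2.95, 0.15, 0, 0, 0],
  [-1.8, -2.95, 0.15, 0, 0, 0],
  [-1.8, -2.95, 0.15, 0, 0, 0],
  [-1.8, -2.95, 0.15, 0, 0, 0],
  [-1.8, -2.95, 0.15, 0, 0, 0],
  [-1.8, -2.95, 0.15, 0, 0, 0],
  [-1.8, -2.95, 0.15, 0, 0, 0],
  [-1.8, -2.95, 0, 0, 0, 0],
  [-1, -1.7, 0, 0, 0, 0],
  [0, 0, 0, 0, 0, 0],
  [0, 0, 0, 0, 0, 0],
], grip=7)

```text
clock: 2.02
tool_pos: [466.6, 122.3, 200.4]
tool_rot: [0.002, 1.0, -0.0, -0.0]
ft_force: [0.4, -0.8, -0.1]
gripper_width: 0.801
gripper_force: 0.0
```

```bash
python3 - <<'E'
from m import *
s=manip.snapshot("wrist"); save(s,"w1"); W=pts(s)
for i,m,c,a in blobs(s,W):
    P=W[m]; zt=np.percentile(P[:,2],97); Q=P[(P[:,2]>zt-2.5)]
    print(c.round(),a,zt.round(1),((Q.min(0)+Q.max(0))/2).round(1),np.ptp(Q,0).round(1),circ(Q).round(1))
print(-s["R"].T@s["t"])
go([467,121.6,120],90)
E
```

```text
[ 36. 165.] 1251 44.1 [ 424.9 -117.5   43.8] [38.7 22.8  4.4] [ 424.9 -126.5   19.1]
[ 10. 171.] 686 45.1 [ 424.9 -124.1   44.7] [28.4 24.1  3.9] [ 424.9 -126.5   13.9]
[318. 215.] 1789 46.4 [466.9 122.7  45.7] [37.8 37.3  3.5] [467.2 122.5  15.6]
[498. 327.] 1810 50.2 [570.6 286.1  49.8] [32.7 35.3  4.2] [573.1 285.9  16.5]
[385.09512017 122.91916191 362.82472962]
t 2.07 pos [466.2 123.6 200.4] yaw 89.9 tilt err [ 0.01 -0.04  0.  ] shift cm [-0.09 -0.2   8.04] turn z -0.1 F [ 0.4  0.7 -0.1] w 69.8
```

View pics/w1.png

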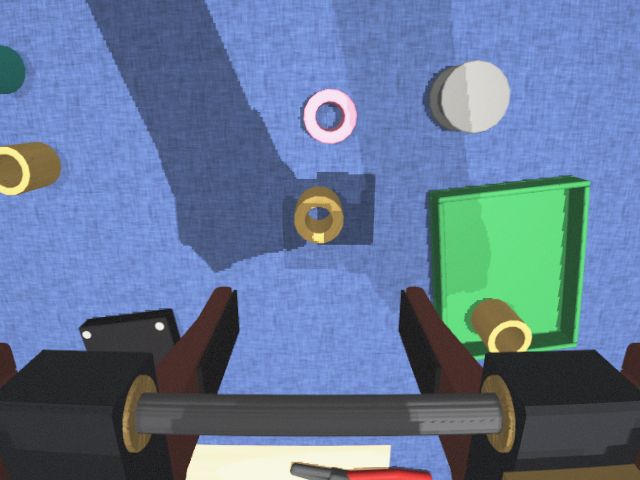

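The wrist view shows the target sleeve at (318,215), centred between the fingers, with the pink look-alike behind it at (330,116), out of the fingers' way.

Call:
jog_arm([
  [0, -0.12, 1.5, 0, 0, 0],
  [0, 0, 2.5, 0, 0, 0],
  [0, 0, 2.5, 0, 0, 0],
  [0, 0, 2.5, 0, 0, 0],
  [0, 0, 2.5, 0, 0, 0],
  [0, 0, 2.5, 0, 0, 0],
  [0, 0, 2.2, 0, 0, 0],
  [0, 0, 1.5, 0, 0, 0],
  [0, 0, 0.9, 0, 0, 0],
  [0, 0, 0, 0, 0, 0],
  [0, 0, 0, 0, 0, 0],
])

```text
clock: 2.98
tool_pos: [466.2, 122.9, 14.7]
tool_rot: [-0.0, 1.0, 0.0, -0.0]
ft_force: [0.5, 0.7, -0.2]
gripper_width: 0.8
gripper_force: 0.0
```

Call:
jog_arm([
  [0, 0, 0, 0, 0, 0],
  [0, 0, 0, 0, 0, 0],
  [0, 0, 0, 0, 0, 0],
  [0, 0, 0, 0, 0, 0],
  [0, 0, 0, 0, 0, 0],
  [0, 0, 0, 0, 0, 0],
  [0, 0, 0, 0, 0, 0],
  [0, 0, 0, 0, 0, 0],
], grip=3, grip_force=15)

```text
clock: 3.65
tool_pos: [466.9, 122.1, 15.1]
tool_rot: [0.0, 1.0, 0.0, 0.0]
ft_force: [-0.1, -0.7, 5.5]
gripper_width: 0.452
gripper_force: 15.0
```

Call:
jog_arm([
  [0, 0, -1, 0, 0, 0],
  [0, 0, -2, 0, 0, 0],
  [0, 0, -2.5, 0, 0, 0],
  [0, 0, -2.5, 0, 0, 0],
  [0, 0, -2, 0, 0, 0],
  [0, 0, -1, 0, 0, 0],
], grip=3)

```text
clock: 4.15
tool_pos: [467.1, 122.2, 127.1]
tool_rot: [0.0, 1.0, 0.0, 0.001]
ft_force: [0.3, -0.4, -4.1]
gripper_width: 0.453
gripper_force: 15.0
```

Call:
jog_arm([
  [-0.8, -1, 0, 0, 0, 0],
  [-1.7, -2, 0, 0, 0, 0],
  [-1.7, -2, 0, 0, 0, 0],
  [-1.7, -2, 0, 0, 0, 0],
  [-1.7, -2.15, 0, 0, 0, 0],
  [-1.7, -2, 0, 0, 0, 0],
  [-1.7, -2, 0, 0, 0, 0],
  [-1.7, -2, 0, 0, 0, 0],
  [-1.3, -2, 0, 0, 0, 0],
  [-1, -1, 0, 0, 0, 0],
  [0, 0, 0, 0, 0, 0],
  [0, 0, 0, 0, 0, 0],
])

```text
clock: 5.15
tool_pos: [615.7, -60.1, 123.5]
tool_rot: [0.001, 1.0, -0.0, -0.001]
ft_force: [0.0, 0.8, -3.7]
gripper_width: 0.457
gripper_force: 15.0
```

```bash
cat > g.py <<'E'
from m import *
import sys
def rays(s,uv):
    K=np.array([[s["fx"],0,s["cx"]],[0,s["fy"],s["cy"]],[0,0,1.]])
    p=cv2.undistortPoints(np.array(uv,float).reshape(-1,1,2),K,np.array([s["k1"],0,0,0.])).reshape(-1,2)
    return np.c_[p,np.ones(len(p))]@s["R"], -s["R"].T@s["t"]
def look(tag):
    for n in ["scene","side"]:
        s=manip.snapshot(n); save(s,n+tag); W=pts(s); z=W[...,2]
        near=(abs(W[...,0]-617)<70)&(abs(W[...,1]+59)<70)
        H,S,V=cv2.split(cv2.cvtColor(s["pixels"],cv2.COLOR_RGB2HSV))
        m=near&(H>12)&(H<32)&(S>110)&(z>22)
        P=W[m]; print(n,"brass n",len(P),"z",np.percentile(P[:,2],[2,98]).round(1))
        zlo,zhi=np.percentile(P[:,2],[2,98]); Q=P[(P[:,2]>zlo+4)&(P[:,2]<zhi-6)]
        print(" sleeve outer fit",circ(Q,20)[:2].round(1),"res",np.abs(np.hypot(*(Q[:,:2]-circ(Q,20)[:2]).T)-20).mean().round(2))
        for a,b,r in [(58,68,8.7),(26,52,11.7)]:
            P=W[near&(z>a)&(z<b)&(S<90)]; 
            if len(P)>15: print(" pin",len(P),circ(P,r)[:2].round(1))
    go([616.8,-59.3,125],90)
E
python3 -c "
from g import *
look('g1')"
python3 - <<'E'
import cv2,numpy as np
a=cv2.imread('pics/sceneg1.png')[180:330,220:420]; b=cv2.imread('pics/sideg1.png')[120:270,220:420]
cv2.imwrite('pics/g1.png',cv2.resize(np.hstack([a,b]),(800,300),interpolation=cv2.INTER_CUBIC))
E
```

```text
scene brass n 753 z [112.9 409.7]
 sleeve outer fit [617.  -60.8] res 7.9
 pin 33 [616.7 -59.6]
 pin 104 [616.5 -59.7]
side brass n 467 z [111.7 251.5]
 sleeve outer fit [617.1 -52.2] res 6.49
 pin 28 [616.4 -58.5]
 pin 95 [616.2 -58.5]
t 5.25 pos [615.4 -58.4 123.9] yaw 90.0 tilt err [ 0.04 -0.12  0.  ] shift cm [-0.14 -0.09 -0.11] turn z 0.0 F [-0.   0.3 -4.2] w 40.0
```

View pics/g1.png

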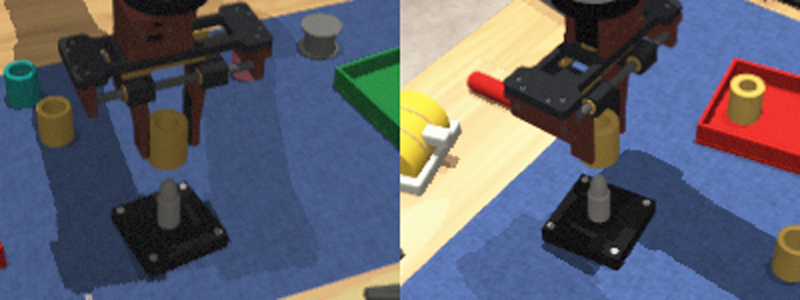

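The crops show the sleeve hanging over the pin and looking aligned: sleeve at (169,138) and pin tip at (168,185) on the left, sleeve at (602,140) and tip at (598,182) on the right. I'll refine that numerically.

```bash
sed -i 's/&(z>22)$/\&(z>22)\&(z<(manip.get_state()["tool_pos"][2]+28))/' g.py; sed -i 's/Q=P\[(P\[:,2\]>zlo+4)&(P\[:,2\]<zhi-6)\]/Q=P[(P[:,2]>zlo+4)\&(P[:,2]<zlo+28)]/' g.py
python3 -c "
from g import *
look('g2')"
```

```text
scene brass n 357 z [113.2 152. ]
 sleeve outer fit [616.2 -59.1] res 1.38
 pin 33 [616.9 -59.9]
 pin 103 [616.7 -59.5]
side brass n 263 z [111.2 152.1]
 sleeve outer fit [615.9 -56.1] res 1.71
 pin 31 [616.  -58.7]
 pin 97 [616.  -58.8]
t 5.35 pos [615.7 -58.1 124.3] yaw 90.1 tilt err [ 0.04 -0.06  0.  ] shift cm [-0.11 -0.12 -0.07] turn z 0.1 F [-0.6  0.4 -3.8] w 39.7
```

Call:
jog_arm([
  [-0.06, -0.1, 0.8, 0, 0, 0],
  [0, 0, 1, 0, 0, 0],
  [0, 0, 0.8, 0, 0, 0],
  [0, 0, 0.4, 0, 0, 0],
  [0, 0, 0.3, 0, 0, 0],
  [0, 0, 0.3, 0, 0, 0],
  [0, 0, 0.3, 0, 0, 0],
  [0, 0, 0.3, 0, 0, 0],
  [0, 0, 0.3, 0, 0, 0],
  [0, 0, 0.2, 0, 0, 0],
  [0, 0, 0, 0, 0, 0],
])

```text
clock: 6.27
tool_pos: [616.8, -60.4, 77.2]
tool_rot: [0.0, 1.0, 0.0, -0.0]
ft_force: [-0.8, 0.4, -4.9]
gripper_width: 0.456
gripper_force: 15.0
```

```bash
python3 -c "
from g import *
look('g3')"
```

```text
scene brass n 344 z [ 63.  104.8]
 sleeve outer fit [617.4 -61.2] res 1.05
 pin 99 [616.5 -60. ]
side brass n 239 z [ 63.6 105.6]
 sleeve outer fit [617.3 -57.5] res 1.94
 pin 91 [616.  -58.7]
t 6.37 pos [617.1 -60.5  77.7] yaw 90.0 tilt err [ 0.  0. -0.] shift cm [ 0.03  0.12 -4.73] turn z -0.0 F [ 0.6 -0.4 -4.2] w 39.7
```

Call:
jog_arm([
  [0.06, 0.03, 0, 0, 0, 0],
  [0, 0, 0.2, 0, 0, 0],
  [0, 0, 0.2, 0, 0, 0],
  [0, 0, 0.2, 0, 0, 0],
  [0, 0, 0.1, 0, 0, 0],
  [0, 0, 0.1, 0, 0, 0],
  [0, 0, 0.1, 0, 0, 0],
  [0, 0, 0, 0, 0, 0],
  [0, 0, 0, 0, 0, 0],
])

```text
clock: 7.12
tool_pos: [616.8, -60.0, 69.4]
tool_rot: [0.0, 1.0, 0.0, 0.0]
ft_force: [-2.7, 0.4, 4.0]
gripper_width: 0.454
gripper_force: 15.0
```

Contact at the step, about 8 N. I'll do a light search around this point to rule out simple misalignment.

Call:
jog_arm([
  [0.1, 0, 0, 0, 0, 0],
  [0, 0.1, 0, 0, 0, 0],
  [-0.1, 0, 0, 0, 0, 0],
  [-0.1, 0, 0, 0, 0, 0],
  [0, -0.1, 0, 0, 0, 0],
  [0, -0.1, 0, 0, 0, 0],
  [0.1, 0, 0, 0, 0, 0],
  [0.1, 0, 0, 0, 0, 0],
  [0, 0.1, 0, 0, 0, 0],
  [-0.1, 0, 0, 0, 0, 0],
  [0, 0, 0, 0, 0, 0],
])

```text
clock: 8.03
tool_pos: [616.5, -59.5, 69.0]
tool_rot: [0.0, 1.0, 0.0, -0.0]
ft_force: [-1.6, 3.7, 7.3]
gripper_width: 0.452
gripper_force: 15.0
```

```bash
python3 -c "
from g import *
look('g4')
s=manip.snapshot('wrist'); save(s,'w4')"
```

```text
scene brass n 335 z [55.9 96.5]
 sleeve outer fit [617.1 -59.9] res 1.1
 pin 73 [616.7 -59.8]
side brass n 230 z [55.5 96.7]
 sleeve outer fit [616.6 -57.3] res 2.15
 pin 65 [616.  -58.6]
t 8.13 pos [616.5 -59.5  69. ] yaw 90.0 tilt err [ 0.05 -0.01  0.  ] shift cm [-0.03  0.02 -5.6 ] turn z -0.0 F [-1.5  3.7  8.5] w 40.1
```

View pics/w4.png

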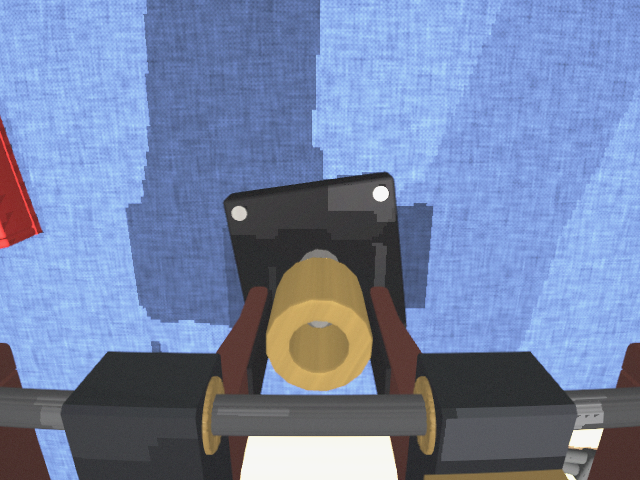

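The wrist view shows the sleeve still up on the step at (320,345). The bore is 59 px against 104 px outside, or about 22.7 mm, below 23.4. It fails, so it goes to red.

Call:
jog_arm([
  [0, 0, -0.5, 0, 0, 0],
  [0, 0, -1, 0, 0, 0],
  [0, 0, -1.5, 0, 0, 0],
  [0, 0, -1.5, 0, 0, 0],
  [0, 0, -1.1, 0, 0, 0],
  [0.5, -1, -0.4, 0, 0, 0],
  [1.2, -2.5, 0, 0, 0, 0],
  [1.2, -2.5, 0, 0, 0, 0],
  [1.2, -2.5, 0, 0, 0, 0],
  [1.2, -2.5, 0, 0, 0, 0],
  [1.2, -2.5, 0, 0, 0, 0],
  [1.2, -2.5, 0, 0, 0, 0],
])

```text
clock: 9.18
tool_pos: [537.4, -222.2, 128.3]
tool_rot: [0.001, 1.0, -0.0, -0.001]
ft_force: [-0.0, 0.3, -3.9]
gripper_width: 0.447
gripper_force: 15.0
```

Call:
jog_arm([
  [1.2, -2.5, 0, 0, 0, 0],
  [1.2, -2.5, 0, 0, 0, 0],
  [1.2, -2.5, 0, 0, 0, 0],
  [0.8, -1.7, 0, 0, 0, 0],
  [0, 0, 0, 0, 0, 0],
  [0, 0, 0, 0, 0, 0],
])

```text
clock: 9.68
tool_pos: [493.3, -314.0, 128.3]
tool_rot: [0.002, 1.0, -0.0, -0.001]
ft_force: [0.3, 0.9, -3.9]
gripper_width: 0.459
gripper_force: 15.0
```

```bash
python3 -c "
from h import *
s=manip.snapshot('wrist'); save(s,'w5')
go([496,-311,20],90)"
```

```text
t 9.73 pos [ 494.4 -312.4  128.2] yaw 89.9 tilt err [ 0.03 -0.05  0.  ] shift cm [-0.17  0.14 10.82] turn z -0.1 F [ 0.5  1.5 -3.6] w 40.1
```

View pics/w5.png

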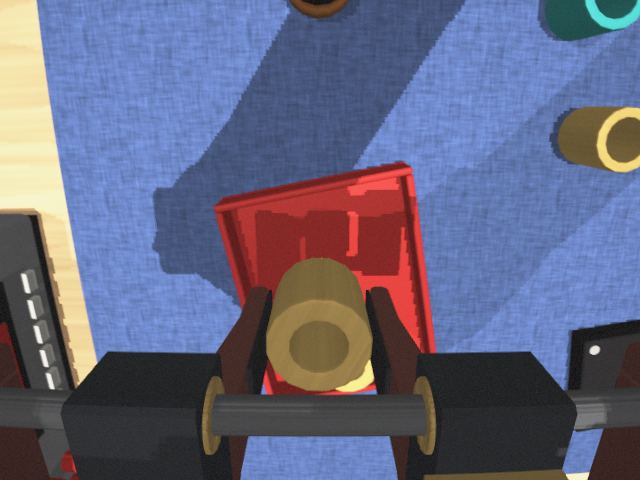

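The view shows the sleeve at (320,335) over the free half of the red tray, with the scrap sleeve beyond it at about (355,380). I'll lower it here.

Call:
jog_arm([
  [-0.1, 0.1, 1, 0, 0, 0],
  [0, 0, 2, 0, 0, 0],
  [0, 0, 2, 0, 0, 0],
  [0, 0, 2, 0, 0, 0],
  [0, 0, 1.5, 0, 0, 0],
  [0, 0, 1, 0, 0, 0],
  [0, 0, 0.5, 0, 0, 0],
  [0, 0, 0.4, 0, 0, 0],
  [0, 0, 0.3, 0, 0, 0],
  [0, 0, 0.1, 0, 0, 0],
  [0, 0, 0, 0, 0, 0],
])

```text
clock: 10.65
tool_pos: [496.6, -311.2, 21.0]
tool_rot: [0.0, 1.0, -0.0, 0.0]
ft_force: [-0.0, -0.6, -3.5]
gripper_width: 0.454
gripper_force: 15.0
```

Call:
jog_arm([
  [0, 0, 0.1, 0, 0, 0],
  [0, 0, 0.05, 0, 0, 0],
  [0, 0, 0, 0, 0, 0],
  [0, 0, 0, 0, 0, 0],
])

```text
clock: 10.98
tool_pos: [496.8, -311.4, 20.2]
tool_rot: [0.0, 1.0, -0.0, 0.001]
ft_force: [-1.5, 1.3, 6.0]
gripper_width: 0.454
gripper_force: 15.0
```

Call:
jog_arm([
  [0, 0, 0, 0, 0, 0],
  [0, 0, 0, 0, 0, 0],
  [0, 0, 0, 0, 0, 0],
  [0, 0, 0, 0, 0, 0],
  [0, 0, 0, 0, 0, 0],
  [0, 0, -0.5, 0, 0, 0],
  [0, 0, -1.5, 0, 0, 0],
  [0, 0, -2.5, 0, 0, 0],
  [0, 0, -3, 0, 0, 0],
  [0, 0, -3.5, 0, 0, 0],
  [0, 0, -3.5, 0, 0, 0],
  [0, 0, -3.5, 0, 0, 0],
], grip=6.5)

```text
clock: 11.98
tool_pos: [495.9, -311.1, 201.1]
tool_rot: [0.0, 1.0, -0.0, -0.0]
ft_force: [0.8, -0.8, -0.3]
gripper_width: 0.737
gripper_force: 0.0
```

```bash
python3 -c "
from m import *
for n in ['scene','side']:
    s=manip.snapshot(n); save(s,n+'r'); W=pts(s)
    for i,m,c,a in blobs(s,W):
        P=W[m]; zt=np.percentile(P[:,2],97); Q=P[P[:,2]>zt-2.5]
        print(n,c.round(),a,zt.round(1),((Q.min(0)+Q.max(0))/2).round(1),np.ptp(Q,0).round(1))
go([426.3,-126.5,200],90)"
```

```text
scene [438. 235.] 334 52.2 [576.6 286.3  51.6] [37.5 38.2  3.8]
scene [247. 239.] 338 47.3 [ 427.8 -129.    47.2] [37.5 36.5  4.7]
scene [160. 239.] 124 27.6 [ 347.6 -313.    28.1] [10.3 29.6  5.8]
scene [176. 291.] 999 52.7 [ 540.7 -303.2   52.8] [119.1  53.2   5.2]
scene [377. 380.] 2361 59.7 [862.3 -22.5  58.6] [53.2 92.2  2.8]
side [392. 168.] 350 50.8 [ 575.5 -291.5   50.6] [35.5 32.9  4.6]
side [221. 188.] 1126 59.3 [854.8 -18.7  58.4] [48.6 90.6  3.1]
side [427. 178.] 377 50.4 [ 495.3 -308.    50.3] [38.4 39.5  4.8]
side [493. 217.] 133 29.4 [ 330.8 -297.2   31.3] [25.2  6.7  7.8]
side [417. 245.] 429 46.0 [ 423.9 -124.7   45.5] [36.6 39.2  4.1]
side [217. 363.] 628 50.9 [572.9 289.9  50.5] [38.9 38.9  4.2]
side [ 71. 454.] 128 58.5 [639.3 535.9  57.8] [ 9.6 18.9  3.4]
side [ 89. 474.] 138 58.1 [594.2 535.9  57.6] [11.3 19.2  3.9]
t 12.08 pos [ 498.8 -313.1  205.5] yaw 89.9 tilt err [-0.24  0.52  0.  ] shift cm [ 7.27 18.65  0.4 ] turn z -0.1 F [-0.5 -0.2 -0.4] w 65.0
```

The first sleeve is upright in the red tray. On to the second.

Call:
jog_arm([
  [0.4, 1, 0, 0, 0, 0],
  [1, 2.5, 0, 0, 0, 0],
  [1, 2.5, 0, 0, 0, 0],
  [1, 2.5, 0, 0, 0, 0],
  [1, 2.5, 0, 0, 0, 0],
  [1, 2.5, 0, 0, 0, 0],
  [0.8, 2.5, 0, 0, 0, 0],
  [0.5, 1.5, 0, 0, 0, 0],
  [0.3, 0.95, 0, 0, 0, 0],
  [0, 0, 0, 0, 0, 0],
  [0, 0, 0, 0, 0, 0],
  [0, 0, 0, 0, 0, 0],
], grip=7)

```text
clock: 13.08
tool_pos: [426.5, -127.4, 198.9]
tool_rot: [0.001, 1.0, -0.0, -0.0]
ft_force: [0.8, -0.5, -0.3]
gripper_width: 0.797
gripper_force: 0.0
```

```bash
python3 - <<'E'
from m import *
s=manip.snapshot("wrist"); save(s,"w6"); W=pts(s)
for i,m,c,a in blobs(s,W):
    P=W[m]; zt=np.percentile(P[:,2],97); Q=P[(P[:,2]>zt-2.5)]
    print(c.round(),a,zt.round(1),((Q.min(0)+Q.max(0))/2).round(1),np.ptp(Q,0).round(1),circ(Q).round(1))
go([426.3,-126.7,15],90)
E
```

```text
[106. 100.] 541 27.1 [ 332.1 -298.    28.9] [34.5 10.5  8.4] [ 331.8 -316.3   21.8]
[318. 214.] 1665 46.3 [ 425.  -127.4   45.8] [38.9 37.8  3.8] [ 424.8 -127.3   16.7]
[111. 294.] 2485 51.0 [ 497.  -310.5   50.2] [38.8 39.8  3.5] [ 497.1 -310.5   15.7]
[152. 350.] 402 33.1 [ 564.7 -279.4   34.7] [6.5 4.2 8.1] [ 12200.9 -14365.   18270.6]
t 13.13 pos [ 426.5 -127.6  198.9] yaw 89.9 tilt err [-0.02 -0.02  0.  ] shift cm [ 0.02  0.1  18.39] turn z -0.1 F [-0.1  0.1 -0.8] w 69.9
```

Call:
jog_arm([
  [0.06, 0, 1.5, 0, 0, 0],
  [0, 0, 2.5, 0, 0, 0],
  [0, 0, 2.5, 0, 0, 0],
  [0, 0, 2.5, 0, 0, 0],
  [0, 0, 2.5, 0, 0, 0],
  [0, 0, 2.5, 0, 0, 0],
  [0, 0, 2.2, 0, 0, 0],
  [0, 0, 1.3, 0, 0, 0],
  [0, 0, 0.9, 0, 0, 0],
  [0, 0, 0, 0, 0, 0],
  [0, 0, 0, 0, 0, 0],
])

```text
clock: 14.05
tool_pos: [425.8, -127.2, 15.0]
tool_rot: [0.001, 1.0, -0.0, -0.0]
ft_force: [-0.1, -0.9, -0.6]
gripper_width: 0.795
gripper_force: 0.0
```

Call:
jog_arm([
  [0, 0, 0, 0, 0, 0],
  [0, 0, 0, 0, 0, 0],
  [0, 0, 0, 0, 0, 0],
  [0, 0, 0, 0, 0, 0],
  [0, 0, 0, 0, 0, 0],
  [0, 0, 0, 0, 0, 0],
  [0, 0, 0, 0, 0, 0],
  [0, 0, 0, 0, 0, 0],
], grip=3, grip_force=15)

```text
clock: 14.72
tool_pos: [426.2, -126.7, 15.6]
tool_rot: [0.0, 1.0, -0.0, 0.0]
ft_force: [-0.4, -1.0, 7.3]
gripper_width: 0.456
gripper_force: 15.0
```

```bash
python3 -c "
from h import *
go([616.6,-59.4,125],90)"
```

```text
t 14.72 pos [ 426.2 -126.7   15.6] yaw 90.0 tilt err [-0.01  0.05  0.  ] shift cm [-19.04   6.74 -10.92] turn z -0.0 F [-0.4 -1.   7.3] w 40.1
```

Call:
jog_arm([
  [0, 0, -1, 0, 0, 0],
  [0, 0, -2, 0, 0, 0],
  [0, 0, -2.5, 0, 0, 0],
  [0, 0, -2.5, 0, 0, 0],
  [0, 0, -2, 0, 0, 0],
  [0, 0, -1, 0, 0, 0],
  [-1, 0.4, 0, 0, 0, 0],
  [-2.5, 0.9, 0, 0, 0, 0],
  [-2.5, 0.9, 0, 0, 0, 0],
  [-2.5, 0.9, 0, 0, 0, 0],
  [-2.5, 0.9, 0, 0, 0, 0],
])

```text
clock: 15.63
tool_pos: [536.9, -85.3, 124.2]
tool_rot: [0.0, 1.0, 0.0, -0.001]
ft_force: [-0.2, -0.9, -2.4]
gripper_width: 0.452
gripper_force: 15.0
```

Call:
jog_arm([
  [-2.5, 0.9, 0, 0, 0, 0],
  [-2.5, 0.9, 0, 0, 0, 0],
  [-2, 0.6, 0, 0, 0, 0],
  [-1.05, 0.3, 0, 0, 0, 0],
  [0, 0, 0, 0, 0, 0],
  [0, 0, 0, 0, 0, 0],
  [0, 0, 0, 0, 0, 0],
])

```text
clock: 16.22
tool_pos: [615.1, -59.9, 124.1]
tool_rot: [0.0, 1.0, -0.0, -0.001]
ft_force: [-0.6, -0.1, -2.8]
gripper_width: 0.455
gripper_force: 15.0
```

```bash
python3 -c "
from g import *
look('h1')
go([616.6,-59.4,78],90)"
```

```text
scene brass n 406 z [111.7 152.2]
 sleeve outer fit [614.3 -60.7] res 1.6
 pin 29 [616.8 -59.7]
 pin 104 [616.7 -59.9]
side brass n 306 z [111.7 152.6]
 sleeve outer fit [615.  -55.1] res 1.89
 pin 31 [615.9 -58.4]
 pin 92 [616.  -58.8]
t 16.32 pos [615.3 -60.1 124.8] yaw 89.9 tilt err [-0.   -0.06  0.  ] shift cm [-0.15  0.08 -0.02] turn z -0.1 F [-0.6 -0.3 -2.2] w 40.2
t 16.32 pos [615.3 -60.1 124.8] yaw 89.9 tilt err [-0.   -0.06  0.  ] shift cm [-0.13  0.07  4.68] turn z -0.1 F [-0.6 -0.3 -2.2] w 40.2
```

Call:
jog_arm([
  [-0.14, 0, 0.8, 0, 0, 0],
  [0, 0, 1, 0, 0, 0],
  [0, 0, 0.8, 0, 0, 0],
  [0, 0, 0.4, 0, 0, 0],
  [0, 0, 0.3, 0, 0, 0],
  [0, 0, 0.3, 0, 0, 0],
  [0, 0, 0.3, 0, 0, 0],
  [0, 0, 0.3, 0, 0, 0],
  [0, 0, 0.3, 0, 0, 0],
  [0, 0, 0.2, 0, 0, 0],
  [0, 0, 0, 0, 0, 0],
  [0, 0, 0, 0, 0, 0],
])

```text
clock: 17.32
tool_pos: [617.7, -59.7, 78.1]
tool_rot: [0.0, 1.0, 0.0, -0.0]
ft_force: [0.2, -0.3, -2.0]
gripper_width: 0.459
gripper_force: 15.0
```

```bash
python3 -c "
from g import *
look('h2')"
```

```text
scene brass n 383 z [ 64.9 105.5]
 sleeve outer fit [616.9 -60.3] res 1.75
 pin 102 [616.7 -60. ]
side brass n 286 z [ 63.8 106.1]
 sleeve outer fit [617.1 -55.6] res 1.91
 pin 88 [616.  -58.8]
t 17.42 pos [617.9 -59.7  78.3] yaw 90.0 tilt err [ 0.    0.02 -0.  ] shift cm [ 0.11  0.04 -4.67] turn z -0.0 F [-0.2  0.  -1.8] w 40.4
```

Call:
jog_arm([
  [0.03, -0.03, 0, 0, 0, 0],
  [0, 0, 0.2, 0, 0, 0],
  [0, 0, 0.2, 0, 0, 0],
  [0, 0, 0.2, 0, 0, 0],
  [0, 0, 0.1, 0, 0, 0],
  [0, 0, 0.1, 0, 0, 0],
  [0, 0, 0.1, 0, 0, 0],
  [0, 0, 0.1, 0, 0, 0],
  [0, 0, 0, 0, 0, 0],
  [0, 0, 0, 0, 0, 0],
])

```text
clock: 18.25
tool_pos: [617.4, -60.0, 68.1]
tool_rot: [0.0, 1.0, 0.0, -0.0]
ft_force: [0.1, -0.3, -2.9]
gripper_width: 0.451
gripper_force: 15.0
```

Call:
jog_arm([
  [0, 0, 0.1, 0, 0, 0],
  [0, 0, 0.1, 0, 0, 0],
  [0, 0, 0.1, 0, 0, 0],
  [0, 0, 0.1, 0, 0, 0],
  [0, 0, 0, 0, 0, 0],
])

```text
clock: 18.67
tool_pos: [617.3, -59.9, 63.9]
tool_rot: [0.0, 1.0, 0.0, -0.0]
ft_force: [-0.3, 0.2, -2.7]
gripper_width: 0.456
gripper_force: 15.0
```

Call:
jog_arm([
  [0, 0, 0.2, 0, 0, 0],
  [0, 0, 0.3, 0, 0, 0],
  [0, 0, 0.3, 0, 0, 0],
  [0, 0, 0.3, 0, 0, 0],
  [0, 0, 0.3, 0, 0, 0],
  [0, 0, 0.3, 0, 0, 0],
  [0, 0, 0.3, 0, 0, 0],
  [0, 0, 0.2, 0, 0, 0],
  [0, 0, 0.2, 0, 0, 0],
  [0, 0, 0, 0, 0, 0],
])

```text
clock: 19.5
tool_pos: [617.2, -59.9, 39.7]
tool_rot: [0.0, 1.0, 0.0, -0.0]
ft_force: [0.2, 0.0, -2.1]
gripper_width: 0.455
gripper_force: 15.0
```

Call:
jog_arm([
  [0, 0, 0.1, 0, 0, 0],
  [0, 0, 0.1, 0, 0, 0],
  [0, 0, 0.1, 0, 0, 0],
  [0, 0, 0, 0, 0, 0],
  [0, 0, 0, 0, 0, 0],
])

```text
clock: 19.92
tool_pos: [617.4, -60.0, 37.1]
tool_rot: [0.0, 1.0, 0.0, 0.0]
ft_force: [0.2, 0.3, -2.8]
gripper_width: 0.458
gripper_force: 15.0
```

Call:
jog_arm([
  [0, 0, 0.1, 0, 0, 0],
  [0, 0, 0.05, 0, 0, 0],
  [0, 0, 0.05, 0, 0, 0],
  [0, 0, 0, 0, 0, 0],
  [0, 0, 0, 0, 0, 0],
])

```text
clock: 20.33
tool_pos: [617.5, -60.0, 35.7]
tool_rot: [0.0, 1.0, 0.0, 0.0]
ft_force: [-2.0, -0.2, 5.4]
gripper_width: 0.455
gripper_force: 15.0
```

It reached the base (contact at TCP 35.7 mm, so the sleeve's bottom is at about 20 mm). It passes and goes to the green tray.

Call:
jog_arm([
  [0, 0, -0.5, 0, 0, 0],
  [0, 0, -0.8, 0, 0, 0],
  [0, 0, -1, 0, 0, 0],
  [0, 0, -1, 0, 0, 0],
  [0, 0, -1, 0, 0, 0],
  [0, 0, -1.2, 0, 0, 0],
  [0, 0, -1.5, 0, 0, 0],
  [0, 0, -1.5, 0, 0, 0],
  [0, 0, -1, 0, 0, 0],
  [0, 0, -0.3, 0, 0, 0],
  [0, 0, 0, 0, 0, 0],
])

```text
clock: 21.25
tool_pos: [618.0, -60.0, 134.4]
tool_rot: [0.0, 1.0, 0.0, 0.001]
ft_force: [-0.1, -0.2, -4.0]
gripper_width: 0.456
gripper_force: 15.0
```

Call:
jog_arm([
  [0.5, 1.3, 0, 0, 0, 0],
  [1, 2.6, 0, 0, 0, 0],
  [1, 2.6, 0, 0, 0, 0],
  [1, 2.6, 0, 0, 0, 0],
  [1, 2.6, 0, 0, 0, 0],
  [1, 2.6, 0, 0, 0, 0],
  [1, 2.6, 0, 0, 0, 0],
  [1, 2.6, 0, 0, 0, 0],
  [1, 2.6, 0, 0, 0, 0],
  [1, 2.6, 0, 0, 0, 0],
  [1, 2.6, 0, 0, 0, 0],
  [1, 2.6, 0, 0, 0, 0],
])

```text
clock: 22.25
tool_pos: [500.5, 240.7, 132.1]
tool_rot: [-0.0, 1.0, -0.0, -0.001]
ft_force: [0.1, -0.0, -3.5]
gripper_width: 0.457
gripper_force: 15.0
```

Call:
jog_arm([
  [1, 2.6, 0, 0, 0, 0],
  [0.8, 2.1, 0, 0, 0, 0],
  [0, 0, 0, 0, 0, 0],
  [0, 0, 0, 0, 0, 0],
  [0, 0, 0, 0, 0, 0],
])

```text
clock: 22.67
tool_pos: [483.9, 285.6, 132.4]
tool_rot: [0.0, 1.0, -0.001, -0.001]
ft_force: [0.2, -0.2, -3.0]
gripper_width: 0.455
gripper_force: 15.0
```

```bash
python3 -c "
from h import *
s=manip.snapshot('wrist'); save(s,'w7')
go([484.4,288,22],90)"
```

```text
t 22.72 pos [484.4 285.  132.6] yaw 89.9 tilt err [-0.07 -0.04  0.  ] shift cm [-1.000e-02  3.100e-01  1.106e+01] turn z -0.1 F [ 0.1 -0.6 -2.2] w 39.6
```

View pics/w7.png

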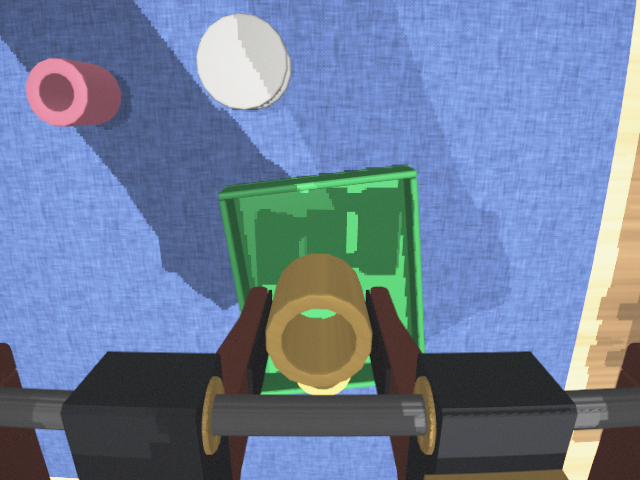

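The view shows the wide-bore sleeve at (318,335) over the free half of the green tray, with the kept sleeve beyond it at (323,385).

Call:
jog_arm([
  [0, 0.25, 1, 0, 0, 0],
  [0, 0, 2, 0, 0, 0],
  [0, 0, 2, 0, 0, 0],
  [0, 0, 2, 0, 0, 0],
  [0, 0, 1.5, 0, 0, 0],
  [0, 0, 1, 0, 0, 0],
  [0, 0, 0.6, 0, 0, 0],
  [0, 0, 0.4, 0, 0, 0],
  [0, 0, 0.3, 0, 0, 0],
  [0, 0, 0.2, 0, 0, 0],
  [0, 0, 0, 0, 0, 0],
  [0, 0, 0, 0, 0, 0],
])

```text
clock: 23.72
tool_pos: [485.0, 288.8, 23.7]
tool_rot: [0.0, 1.0, 0.0, 0.0]
ft_force: [-0.1, -0.2, -2.8]
gripper_width: 0.457
gripper_force: 15.0
```

Call:
jog_arm([
  [0, 0, 0.05, 0, 0, 0],
  [0, 0, 0.05, 0, 0, 0],
  [0, 0, 0, 0, 0, 0],
  [0, 0, 0, 0, 0, 0],
])

```text
clock: 24.05
tool_pos: [484.7, 288.6, 22.3]
tool_rot: [0.0, 1.0, 0.0, 0.0]
ft_force: [0.4, -0.3, -3.2]
gripper_width: 0.458
gripper_force: 15.0
```

Call:
jog_arm([
  [0, 0, 0.1, 0, 0, 0],
  [0, 0, 0.05, 0, 0, 0],
  [0, 0, 0.05, 0, 0, 0],
  [0, 0, 0, 0, 0, 0],
  [0, 0, 0, 0, 0, 0],
])

```text
clock: 24.47
tool_pos: [484.7, 288.7, 20.7]
tool_rot: [0.0, 1.0, 0.0, 0.0]
ft_force: [-2.1, -2.3, 5.8]
gripper_width: 0.454
gripper_force: 15.0
```

Call:
jog_arm([
  [0, 0, 0, 0, 0, 0],
  [0, 0, 0, 0, 0, 0],
  [0, 0, 0, 0, 0, 0],
  [0, 0, 0, 0, 0, 0],
  [0, 0, 0, 0, 0, 0],
  [0, 0, -0.5, 0, 0, 0],
  [0, 0, -1.5, 0, 0, 0],
  [0, 0, -2.5, 0, 0, 0],
  [0, 0, -3, 0, 0, 0],
  [0, 0, -3.5, 0, 0, 0],
  [0, 0, -3, 0, 0, 0],
  [0, 0, -1, 0, 0, 0],
], grip=6.5)

```text
clock: 25.47
tool_pos: [486.5, 289.6, 175.2]
tool_rot: [0.0, 1.0, 0.002, 0.003]
ft_force: [0.6, 0.5, -0.4]
gripper_width: 0.736
gripper_force: 0.0
```

Call:
jog_arm([
  [0, 0, 0, 0, 0, 0],
  [0, 0, 0, 0, 0, 0],
  [0, 0, 0, 0, 0, 0],
])

```text
clock: 25.72
tool_pos: [483.8, 288.1, 168.6]
tool_rot: [0.0, 1.0, -0.001, -0.001]
ft_force: [-0.1, -0.1, -1.4]
gripper_width: 0.74
gripper_force: 0.0
```

```bash
python3 -c "
from m import *
ims=[]
for n in ['scene','side']:
    s=manip.snapshot(n); save(s,n+'f'); W=pts(s); ims.append(cv2.resize(s['pixels'],(400,300)))
    for i,m,c,a in blobs(s,W):
        P=W[m]; zt=np.percentile(P[:,2],97); Q=P[P[:,2]>zt-2.5]
        print(n,c.round(),a,zt.round(1),((Q.min(0)+Q.max(0))/2).round(1),np.ptp(Q,0).round(1))
save(dict(pixels=np.hstack(ims)),'final')"
```

```text
scene [418. 214.] 318 52.2 [486.7 286.   51.4] [33.  37.6  3.5]
scene [438. 235.] 338 52.5 [577.6 285.5  52.3] [38.3 37.3  4.4]
scene [176. 291.] 985 52.8 [ 541.4 -303.    52.5] [119.5  53.7   4.5]
scene [377. 380.] 2338 59.7 [864.2 -21.5  58.6] [55.1 90.2  2.8]
side [392. 168.] 351 51.1 [ 575.5 -291.7   50.7] [35.7 35.9  4.2]
side [427. 178.] 375 50.6 [ 495.2 -308.9   50.8] [37.1 41.   5.3]
side [492. 217.] 131 26.5 [ 331.1 -299.6   30.2] [32.4 13.2 12.1]
side [259. 394.] 602 51.0 [481.9 290.   51.3] [38.9 37.3  5.7]
side [ 71. 454.] 128 58.8 [638.7 535.1  57.8] [ 9.5 17.   2.8]
side [ 89. 474.] 139 58.6 [593.3 535.8  57.9] [12.4 19.6  3.2]
```

View pics/final.png

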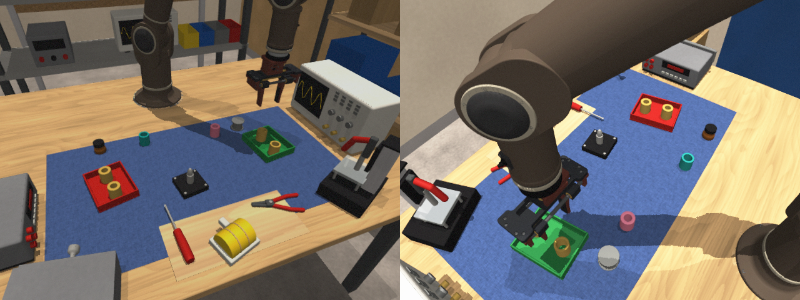

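Both trays now hold two upright sleeves: red at (105,180) and green at (263,142) in the left half. Everything else is in place and the gripper is clear.

```bash
python3 -c "
from rig import manip
print(manip.close_job())"
```

```text
the job is handed in; nothing more can be done
None
```

I tested both sleeves and handed the job in at about 26 s: the one on the robot's left (+y) stopped at the step and stands in the red tray, the other went down to the base and stands in the green tray.

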